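# Put the calibration plate back in its case

### The arm

A 6-joint arm with a two-finger parallel gripper is mounted at the origin on a cart in front of the work surface, level with it; the furniture and walls round the work are solid. World frame = base frame: x ahead of the robot, y to its left, z up, the work surface at z = 0. Lengths are in m, angles in degrees, forces in N, time in s.
With the tool pointing down it reaches from about 0.35 to 0.775 m from the base axis. Payload 5.5 kg.
Tool frame: the origin (TCP) lies on the centre line of the jaws, within the pads' length; the fingertips stand manip.tip_reach ahead of it and the grasp point (between the pads) lies 5 mm behind it (manip.tip_reach is the distance from the TCP to the fingertips, in m); z points along the fingers, x is the direction in which the jaws open and shut, and the axes are right-handed (so a half turn about z gives the same grasp; the last joint's range is limited). The gripper opens to 85 mm and grips with 20 to 120 N. Pads are 22 mm wide; open, the fingers measure 114 mm over their backs; the gripper's body (76 mm by 85 mm) begins 54 mm behind the grasp point. The pads swing forward as they close: fully open they stand 13 mm farther back than shut.
Start: joints at [64.538, 17.945, 2.641, 74.691, 0, 82.002], TCP at [0.173, 0.549, 0.245] pointing down, gripper open.
Joint ranges: [-158.12, 158.12], [-49.38, 96.58], [-58.88, 72.47], [-126.05, 133.96], [-84.25, 85.87], [-180, 180]. Speed limits (degrees/s): [147.25, 147.25, 180, 180, 180, 180].

### API

Orientations are given as a 3x3 rotation matrix whose columns are the frame's x, y, z axes.
In Python, from cell import manip, vision, ticket gives the robot as it stands.
- The arm moves only by the tool arm_command, never from a script. Its argument "moves" is one flat list of numbers, 6 for each row, row after row: the shift along the tool's x, y, z in cm, then the turn, a rotation vector about the tool's x, y, z in rad. In form: [x, y, z, rx, ry, rz, x, y, z, rx, ry, rz, ...]. A call has 1 to 10 rows; each row shifts and turns the commanded pose from where the row before left it, along the tool's axes as they then stand; what a row does not reach is not made up. A row lasts 1/10 s, in which the tool goes at most 50 mm and 8.59 degrees, less where a joint would pass 70% of its speed; a pose out of reach is approached as far as the arm can. A call is refused whole if a number of a shift passes 5 or a number of a turn 0.15, either way. A call with a gripper value outside its range is refused whole. "claw" is the closure, from -1 (fully open) to 1 (shut), set as the call begins (left out, the last holds). The fingers move at their own pace and stop on an object; "newtons" is the grip in N (left out, the last holds). Time passes only in rows, so rows that do not move let the fingers close. It gives the time, the measured TCP pose, the force and the opening at its end, in the units of the state.
- manip.read_state(): the state, without advancing time (a new reading comes with each control period).
- vision.capture(name): name is "scene" or "top" or "wrist"; returns a dict with "img" (400x640x3 uint8, blue, green, red), "range_z" (400x640 float32, m along the optical axis (not along the pixel's ray), 0 where there is no reading), "fovy" (degrees; the focal length in pixels is half the picture's height over the tangent of half this angle, whatever the lens; pixels are square), "cx", "cy" (the principal point, pixels), "eye" and "orientation" of the camera in the world; the wrist camera has in their place "mount" (4x4, takes a point from camera to tool coordinates, whose origin is the TCP and whose axes are the tool frame's). Camera axes: x right, y up, looking along -z (the intrinsics and any distortion apply to the point x, -y, -z); pixel columns grow to the right and rows downward; lengths in m; the calibration is good to about 2 mm. A picture is of the moment at which its call begins: read the wrist's pose just before it.
- ticket.job_done(): hands the job in, once; it reports no verdict.
The state is a dict: "clock": time; "joint_pos": joint angles; "dq": joint speeds; "effort": joint torques, N m; "eef_pos": TCP position; "tool_rot": TCP orientation; "ft_force": force on the tool from outside, world axes, zero at the start; "wrist_torque": the same for the moment, N m; "grip_width": finger opening in m.
Only numpy, scipy, OpenCV 4.12 (cv2) and the standard library are available. Lean on these libraries where they do the work, as an engineer would, in place of code of your own. Each camera call takes 0.05 s, during which the arm holds its last target.

### The job

Put the white calibration plate away in its blue case. It lies between the fences of the grey imaging stage, so first slide it out through the open end until about a third of it overhangs, pinch the overhanging end and lay it centred along the two rails of the wooden rest; let go, take it again by the middle and lay it level on the foam in the case, lowering it until it lies rather than dropping it. Do not let it fall onto the table, and do not shift or knock over the jar, bottle, pigment jar or cup standing round about.

Things in the scene. Friction and masses are not known exactly. Their poses are not given: they have to be found in the camera images.
- plate_mid (a point): centre (half-way up) of the loose white plate with black checker pattern and round targets, 150 mm long (its x), 60 mm wide (its y), 5 mm thick (z up), about 0.15 kg; it looks the same turned half round. It starts flat on the stage, its x along the stage's x, some 4 to 6 mm from either fence.
- stage_mouth (a point): middle of the open end's edge of the fixed grey imaging stage, at the height of its flat bed, 50 mm above the table; x points along the stage inwards to its back, y across, z up. Fences on both sides, 9 mm above the bed, leave a 70 mm wide channel (about 5 mm to spare on either side of the plate, too little for a finger). In front of the open end there is only the table.
- stage_stop (a point): middle of the inner face of the stop at the stage's back, at bed height, 225 mm from the open end; the stop stands 9 mm above the bed. At the start at least 37 mm of bare bed lies between plate and stop, where shut fingertips can be set down to push the plate by its end; dragging it by pressing from above depends on ordinary rubbing.
- rest_top (a point): centre of the top of the fixed wooden rest, 43 mm above the table: two flat rubber-topped rails, each 12 mm thick in x and 40 mm long in y (narrower than the plate), 40 mm either side of this point along x. Between and beside them fingers have room down to the foot, whose top is 8 mm above the table. The plate belongs with its length along x, centred.
- case_seat (a point): centre of the top of the 40 mm wide (y) foam bed in the fixed blue open case, 32 mm above the table; the plate lies on it with its length along x, either way round. The pocket is 162 mm (x) by 72 mm (y) inside; its walls, 7 mm thick, rise to 44 mm above the table, 12 mm above the foam.
- case_gap (a point): middle of the gap in the case's long wall at +y, at foam height, 39.5 mm from the foam's centre along the case's y; there is a like gap on the other side. The gaps are 52 mm wide along x and let the fingers down beside the plate's middle; the case's floor below is 5 mm above the table.
- jar: bystander: clear jar with white lid, 64 mm across, 97 mm high; origin under its centre
- powder_bottle: bystander: milky white bottle with tan powder, 37 mm across, 78 mm high; origin under its centre
- pigment_jar: bystander: small jar with black cap and lilac content, 30 mm across, 53 mm high; origin under its centre
- cup: bystander: small dark bronze cup, 63 mm across, 36 mm high; origin under its centre

How it is judged:
By the outcome, as a careful person would: the job done as asked, in the order asked, and still so for the second after the job is handed in, with the robot touching nothing.
It also fails if it takes over 64 s, if anything falls off the work surface, if the arm or the gripper's body presses on something with over 40 N, if the wrist force passes 120 N, or if a joint passes its speed limit or range.

## Working session

There is one attempt and no reset: what is moved stays moved. The work goes in short steps, Python scripts to look and compute and a tool call to move; the robot and the scene stay as the last step left them, time stands still between calls to the robot, and variables do not carry over. Pictures are saved under pics/ and viewed, and the job is handed in when it is done.

Besides the shell and the picture viewer there is one more tool, called after ">>>" by a JSON object that holds its "method" and its "body", one argument or row to a line. arm_command: Moves the arm, as the interface text tells. Its arguments: {"type":"object","properties":{"moves":{"type":"array"},"claw":{"type":"number"},"newtons":{"type":"number"}},"required":["moves"]}

```bash
ls; mkdir -p pics; python3 - <<'E'
from cell import manip, vision, ticket
import cv2
print(manip.read_state(), manip.tip_reach)
for n in ["scene","top"]:
    c=vision.capture(n); cv2.imwrite(f"pics/{n}0.png",c["img"]); print(n,{k:v for k,v in c.items() if k not in("img","range_z")})
E
```

```text
pics
{'clock': 0.0, 'joint_pos': array([6.45397122e+01, 1.79905068e+01, 2.57638348e+00, 7.46922023e+01,
       2.42611529e-04, 8.19999273e+01]), 'dq': array([-0.04004087,  0.01832137,  0.05811801, -0.0067818 ,  0.02112422,
       -0.05918125]), 'effort': array([ 9.17564867e-04, -4.80622923e+01,  2.98534817e+01,  1.94157095e-02,
       -7.55773181e-05,  4.32588408e-06]), 'eef_pos': array([0.17233018, 0.54804205, 0.2444076 ]), 'tool_rot': array([[ 3.00042754e-01,  9.53925418e-01, -8.01574933e-04],
       [ 9.53923986e-01, -3.00043710e-01, -1.67368878e-03],
       [-1.83708179e-03, -2.62463363e-04, -9.99998278e-01]]), 'ft_force': array([ 0.05223747, -0.14259329, -0.41245196]), 'wrist_torque': array([ 0.04643903, -0.00475759, -0.01063833]), 'grip_width': 0.08510077781292637} 0.014
scene {'fovy': 49.36735912223756, 'cx': 324.7855207891977, 'cy': 203.115099312997, 'eye': array([ 0.17010503, -0.37515392,  0.73637371]), 'orientation': array([[ 0.81420169,  0.40601673, -0.41500123],
       [-0.58055741,  0.57596465, -0.57551526],
       [ 0.00535721,  0.70951754,  0.70466741]])}
top {'fovy': 50.18040311472379, 'cx': 322.14654527934226, 'cy': 191.117283160429, 'eye': array([0.39987193, 0.16519141, 1.06705489]), 'orientation': array([[-0.02435991,  0.98586904, -0.16573722],
       [-0.99969877, -0.02451946,  0.0010836 ],
       [-0.00299549,  0.16571369,  0.98616936]])}
```

View pics/top0.png

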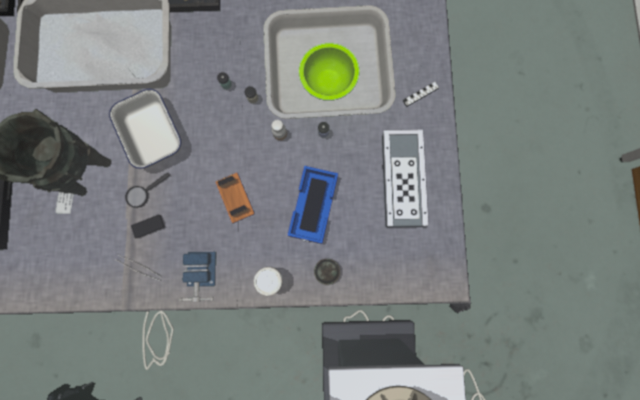

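View pics/scene0.png

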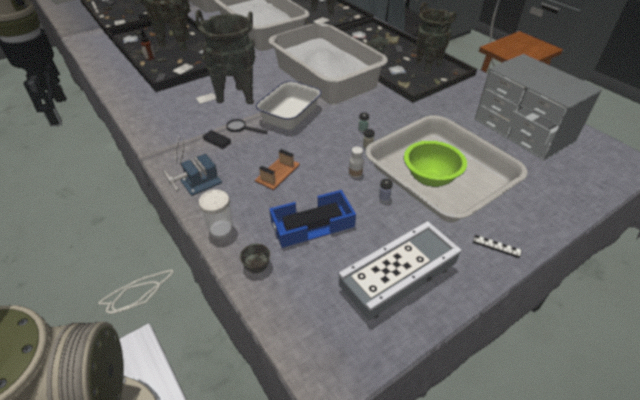

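```bash
cat > h.py <<'E'
import numpy as np, cv2
from cell import manip, vision, ticket
def cap(n):
    s=manip.read_state()
    c=vision.capture(n)
    if n=="wrist":
        T=np.eye(4);T[:3,:3]=s["tool_rot"];T[:3,3]=s["eef_pos"];M=T@c["mount"]
        c["eye"]=M[:3,3];c["orientation"]=M[:3,:3]
    c["f"]=200/np.tan(np.radians(c["fovy"]/2))
    return c
def ray(c,u,v):
    return c["orientation"]@np.array([(u-c["cx"])/c["f"],-(v-c["cy"])/c["f"],-1.0])
def onz(c,u,v,z):
    d=ray(c,u,v); return c["eye"]+d*(z-c["eye"][2])/d[2]
def proj(c,p):
    q=c["orientation"].T@(np.array(p)-c["eye"]); return c["cx"]+c["f"]*q[0]/-q[2], c["cy"]-c["f"]*q[1]/-q[2]
def crop(c,x0,x1,y0,y1,name,s=None):
    im=c["img"][y0:y1,x0:x1]; s=s or min(800/(x1-x0),600/(y1-y0))
    cv2.imwrite(name,cv2.resize(im,None,fx=s,fy=s,interpolation=cv2.INTER_CUBIC))
E
python3 - <<'E'
from h import *
c=cap("top"); crop(c,200,460,100,300,"pics/top1.png",3)
for n,u,v,z in [("stage far L",384,130,.059),("stage far R",422,130,.059),("st nearR",428,227,.059),("st nearL",387,227,.059),("plate mid",405,187,.055),("rest",235,197,.043),("case",314,204,.032),("jar",267,281,.097),("cup",327,271,.036),("bottle",278,129,.078),("pig",323,129,.053)]:
    print(n,onz(c,u,v,z).round(3), c["range_z"][v,u])
w=cap("wrist"); cv2.imwrite("pics/w0.png",w["img"]); print(w["mount"],w["fovy"],w["cx"],w["cy"],w.keys())
E
```

```text
stage far L [0.717 0.009 0.059] 1.1077851
stage far R [ 0.715 -0.084  0.059] 1.049958
st nearR [ 0.477 -0.083  0.059] 1.0676814
st nearL [0.48  0.013 0.059] 1.0372107
plate mid [ 0.575 -0.035  0.055] 1.0288979
rest [0.563 0.376 0.043] 1.0726507
case [0.542 0.185 0.032] 1.0475391
jar [0.363 0.292 0.097] 0.9525788
cup [0.381 0.157 0.036] 1.0444087
bottle [0.72  0.267 0.078] 1.0284593
pig [0.726 0.158 0.053] 1.0582196
[[ 9.99999213e-01 -1.24853720e-03  1.24292129e-04  2.38089640e-04]
 [-1.15448435e-03 -9.54390456e-01 -2.98559082e-01 -7.64881598e-02]
 [ 4.91385341e-04  2.98558704e-01 -9.54391146e-01 -1.27630683e-01]
 [ 0.00000000e+00  0.00000000e+00  0.00000000e+00  1.00000000e+00]] 64.9069121495064 319.62964151845733 201.74406177154512 dict_keys(['img', 'range_z', 'fovy', 'cx', 'cy', 'mount', 'eye', 'orientation', 'f'])
```

View pics/top1.png

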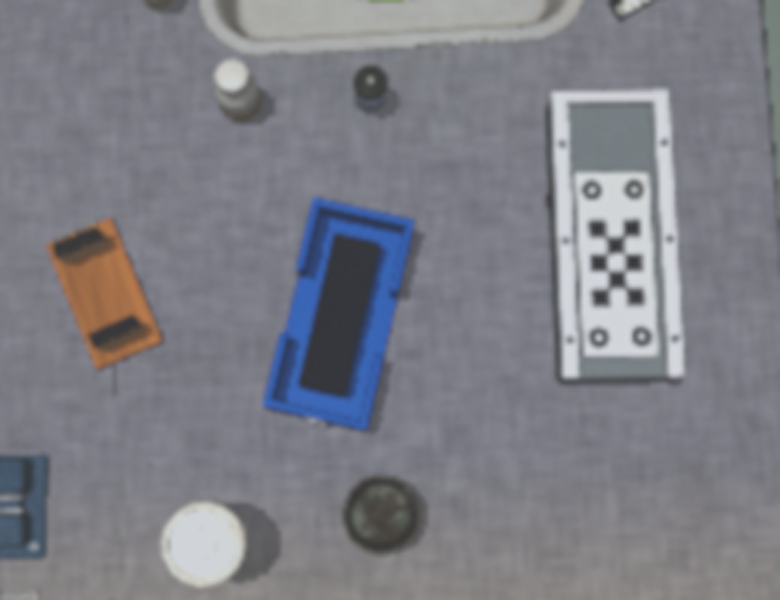

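View pics/w0.png

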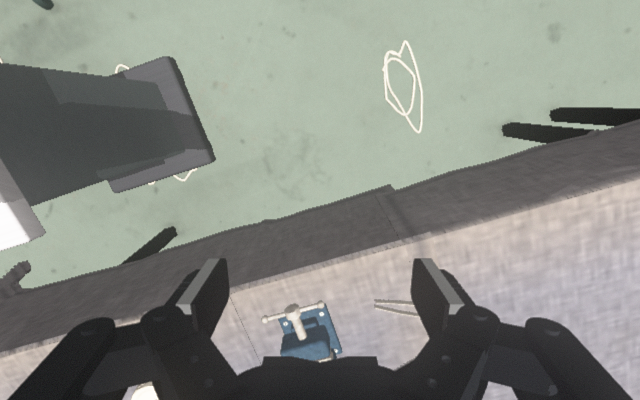

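```bash
cat >> h.py <<'E'
from scipy.spatial.transform import Rotation as R
def plan(pos,yaw,n=None,vmax=4.8,start=None):
    """rows to bring TCP to pos with tool z down and tool y at world angle yaw (deg)"""
    s=manip.read_state(); p0=s["eef_pos"]; R0=R.from_matrix(s["tool_rot"])
    a=np.radians(yaw); y=np.array([np.cos(a),np.sin(a),0]); z=np.array([0,0,-1.]); x=np.cross(y,z)
    R1=R.from_matrix(np.c_[x,y,z]); rv=(R0.inv()*R1).as_rotvec()
    d=np.array(pos)-p0
    k=max(1,int(np.ceil(np.linalg.norm(d)*100/vmax)),int(np.ceil(np.abs(rv).max()/.14)),n or 0)
    print("rows",k,"dist",np.linalg.norm(d).round(4),"t",s["clock"])
    out=[]
    for i in range(k):
        Rc=R0*R.from_rotvec(rv*i/k)
        v=Rc.inv().apply(d/k*100); out.append(list(np.round(v,2)+0.)+list(np.round(rv/k,3)+0.))
    for j in range(0,k,10): print(str([round(float(q),3) for r in out[j:j+10] for q in r]).replace(" ",""))
E
python3 -c "
from h import *
plan([.595,.388,.25],24)"
```

```text
rows 10 dist 0.452 t 0.2
[-0.26,4.51,-0.05,0.0,0.0,-0.072,-0.59,4.48,-0.05,0.0,0.0,-0.072,-0.91,4.43,-0.05,0.0,0.0,-0.072,-1.23,4.35,-0.05,0.0,0.0,-0.072,-1.54,4.25,-0.05,0.0,0.0,-0.072,-1.84,4.13,-0.05,0.0,0.0,-0.072,-2.13,3.98,-0.05,0.0,0.0,-0.072,-2.42,3.82,-0.05,0.0,0.0,-0.072,-2.69,3.63,-0.05,0.0,0.0,-0.072,-2.94,3.43,-0.05,0.0,0.0,-0.072]
```

>>> {"method": "arm_command", "body": {
  "moves": [-0.26,4.51,-0.05,0,0,-0.072,-0.59,4.48,-0.05,0,0,-0.072,-0.91,4.43,-0.05,0,0,-0.072,-1.23,4.35,-0.05,0,0,-0.072,-1.54,4.25,-0.05,0,0,-0.072,-1.84,4.13,-0.05,0,0,-0.072,-2.13,3.98,-0.05,0,0,-0.072,-2.42,3.82,-0.05,0,0,-0.072,-2.69,3.63,-0.05,0,0,-0.072,-2.94,3.43,-0.05,0,0,-0.072]
}}

```text
clock: 1.2
eef_pos: [0.5963, 0.3865, 0.25]
tool_rot: [[-0.406, 0.914, -0.0], [0.914, 0.406, -0.0], [0.0, -0.0, -1.0]]
ft_force: [0.1, 0.8, 0.8]
grip_width: 0.0854
```

>>> {"method": "arm_command", "body": {
  "moves": [0,0,0,0,0,0,0,0,0,0,0,0]
}}

```text
clock: 1.4
eef_pos: [0.5956, 0.3865, 0.2489]
tool_rot: [[-0.401, 0.916, -0.002], [0.916, 0.401, -0.001], [0.0, -0.002, -1.0]]
ft_force: [-0.6, -0.5, -0.0]
grip_width: 0.0857
```

```bash
python3 - <<'E'
from h import *
import pickle
w=cap("wrist"); cv2.imwrite("pics/w1.png",w["img"]); pickle.dump(w,open("w1.pkl","wb"))
s=manip.read_state();print(s["eef_pos"],s["dq"].round(2))
plan([.60,.165,.25],-14)
E
```

```text
[0.59461353 0.38720956 0.24950845] [ 1.65 -1.54 -0.79  0.07 -0.14 -0.16]
rows 5 dist 0.2223 t 1.45
[-4.11,-1.69,-0.01,0.0,0.0,0.132,-4.3,-1.13,-0.01,0.0,0.0,0.132,-4.41,-0.56,-0.01,0.0,0.0,0.132,-4.45,0.02,-0.01,0.0,0.0,0.132,-4.4,0.61,-0.01,0.0,0.0,0.132]
```

View pics/w1.png

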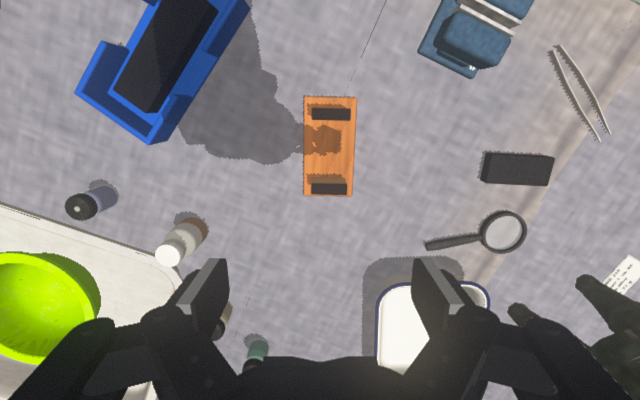

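>>> {"method": "arm_command", "body": {
  "moves": [-4.11,-1.69,0,0,0,0.132,-4.3,-1.13,0,0,0,0.132,-4.41,-0.56,0,0,0,0.132,-4.45,0.02,0,0,0,0.132,-4.4,0.61,0,0,0,0.132,0,0,0,0,0,0,0,0,0,0,0,0]
}}

```text
clock: 2.15
eef_pos: [0.5995, 0.1655, 0.2512]
tool_rot: [[0.242, 0.97, 0.001], [0.97, -0.242, 0.001], [0.001, 0.001, -1.0]]
ft_force: [0.1, 0.7, -0.3]
grip_width: 0.0852
```

```bash
python3 - <<'E'
from h import *
import pickle
w=cap("wrist"); cv2.imwrite("pics/w2.png",w["img"]); pickle.dump(w,open("w2.pkl","wb"))
s=manip.read_state();print(s["eef_pos"],s["dq"].round(2))
plan([.63,-.035,.25],2)
E
```

```text
[0.59957047 0.1663979  0.25101856] [ 1.2   0.9   0.76 -0.04 -0.12 -0.09]
rows 5 dist 0.2037 t 2.2
[-3.76,1.56,0.02,0.0,0.0,-0.056,-3.84,1.35,0.02,0.0,0.0,-0.056,-3.91,1.13,0.02,0.0,0.0,-0.056,-3.97,0.91,0.02,0.0,0.0,-0.056,-4.01,0.69,0.02,0.0,0.0,-0.056]
```

View pics/w2.png

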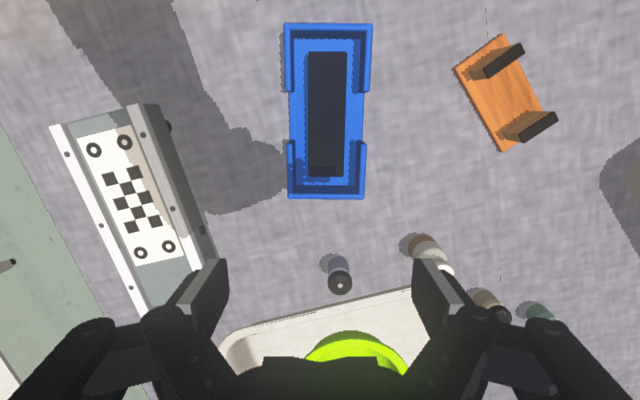

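>>> {"method": "arm_command", "body": {
  "moves": [-3.76,1.56,0,0,0,-0.056,-3.84,1.35,0,0,0,-0.056,-3.91,1.13,0,0,0,-0.056,-3.97,0.91,0,0,0,-0.056,-4.01,0.69,0,0,0,-0.056,0,0,0,0,0,0,0,0,0,0,0,0]
}}

```text
clock: 2.9
eef_pos: [0.6307, -0.0348, 0.25]
tool_rot: [[-0.036, 0.999, -0.0], [0.999, 0.036, 0.001], [0.001, -0.0, -1.0]]
ft_force: [0.7, 0.5, -0.6]
grip_width: 0.0857
```

```bash
python3 - <<'E'
from h import *
import pickle
w=cap("wrist"); cv2.imwrite("pics/w3.png",w["img"]); pickle.dump(w,open("w3.pkl","wb"))
s=manip.read_state();print(s["eef_pos"],s["dq"].round(2))
E
```

```text
[ 0.63054469 -0.03410703  0.25014396] [ 0.95 -0.34 -0.29  0.06 -0.06 -0.11]
```

View pics/w3.png

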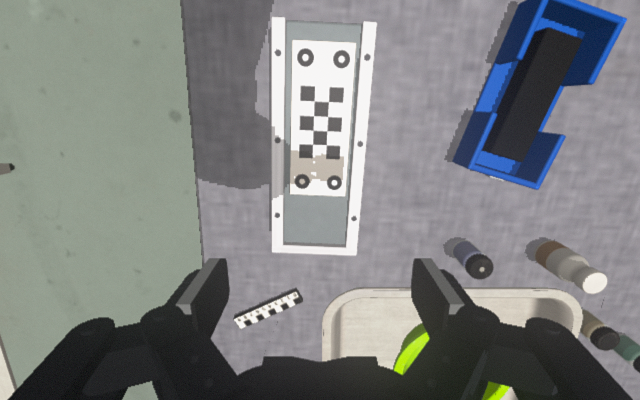

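```bash
python3 - <<'E'
from h import *
import pickle
L=lambda i:pickle.load(open(f"w{i}.pkl","rb"))
def rect(c,mask,z,name,near=None):
    cs,_=cv2.findContours(mask,cv2.RETR_EXTERNAL,cv2.CHAIN_APPROX_NONE)
    for k in cs:
        if cv2.contourArea(k)<120: continue
        P=np.array([onz(c,u,v,z)[:2] for u,v in k[:,0]],np.float32)
        (cx,cy),(a,b),ang=cv2.minAreaRect(P*1000)
        if a<b: a,b,ang=b,a,ang-90
        print(name,"c",round(cx,1),round(cy,1),"size",round(a,1),round(b,1),"ang",round((ang+90)%180-90,2),k[:,0].min(0),k[:,0].max(0))
c=L(3);im=c["img"].astype(int);
mn=im.min(2);mx=im.max(2)
sub=np.zeros(mn.shape,np.uint8); sub[36:200,285:360]=1
m=((mn>150)&(sub>0)).astype(np.uint8); m=cv2.morphologyEx(m,cv2.MORPH_CLOSE,np.ones((3,3)))
cv2.imwrite("pics/m3.png",cv2.resize((m*255)[10:260,250:390],None,fx=2,fy=2))
rect(c,m,.055,"plate(w3)")
for i in (2,3,1):
    c=L(i);im=c["img"].astype(int);b,g,r=im[...,0],im[...,1],im[...,2]
    dk=((im.max(2)<60)).astype(np.uint8); dk[250:]=0
    rect(c,dk,.032 if i!=1 else .043,f"dark w{i}")
    bl=((b>100)&(b-r>60)&(r<90)).astype(np.uint8); bl[250:]=0
    rect(c,bl,.044,f"blue w{i}")
    if i!=3:
        rect(c,dk,.043,f"rail w{i}")
c=L(1);crop(c,280,380,80,210,"pics/rest1.png",4.5)
c=L(2);crop(c,270,390,10,210,"pics/case2.png",3)
c=L(3);crop(c,260,390,5,265,"pics/stage3.png",2.3)
E
```

```text
plate(w3) c 573.3 -33.3 size 157.2 77.9 ang 2.13 [285  36] [359 199]
blue w2 c 540.7 187.6 size 173.4 84.9 ang -14.4 [284  23] [372 198]
dark w3 c 539.4 180.0 size 127.8 51.5 ang -14.83 [483  28] [581 161]
blue w3 c 550.9 197.3 size 47.2 4.4 ang -14.01 [538  85] [563 132]
blue w3 c 569.1 169.4 size 111.2 102.9 ang -14.35 [468  61] [565 189]
blue w3 c 487.5 205.2 size 74.1 60.9 ang 75.55 [553   0] [626  83]
blue w3 c 485.8 183.6 size 53.5 53.3 ang 75.7 [516   0] [584  59]
dark w1 c 541.3 198.6 size 122.6 45.7 ang -14.14 [119   0] [217 111]
blue w1 c 544.8 194.1 size 168.9 96.7 ang -14.41 [74  0] [238 144]
rail w1 c 541.3 198.6 size 122.6 45.7 ang -14.14 [119   0] [217 111]
```

View pics/rest1.png

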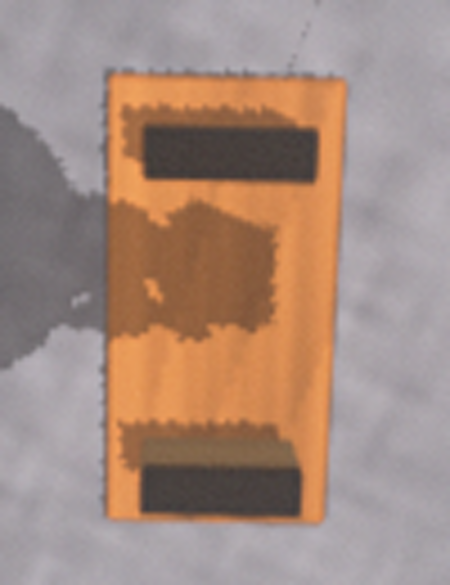

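View pics/case2.png

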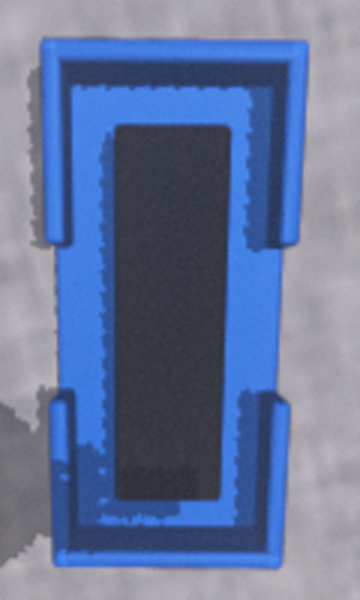

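View pics/stage3.png

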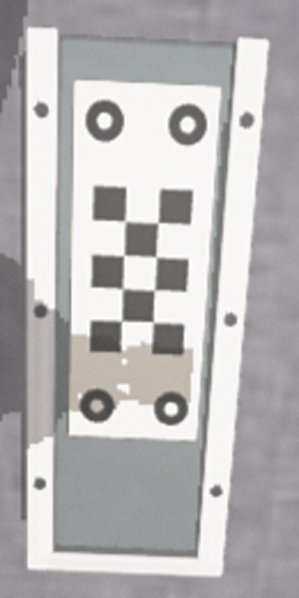

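```bash
python3 - <<'E'
from h import *
import pickle
L=lambda i:pickle.load(open(f"w{i}.pkl","rb"))
def q(c,s,ox,oy,pts,z,n):
    P=np.array([onz(c,(u+.5)/s-.5+ox,(v+.5)/s-.5+oy,z)[:2]*1000 for u,v in pts])
    m=P.mean(0); e=(P[0]+P[1]-P[2]-P[3])/2 # near minus far
    a=np.degrees(np.arctan2(-e[1],-e[0]))
    print(n,"mid",m.round(1),"len",np.linalg.norm(e).round(1),"wid",np.linalg.norm((P[0]+P[3]-P[1]-P[2])/2).round(1),"yaw",a.round(2)); return m
c=L(1);a=q(c,4.5,280,80,[(145,126),(317,128),(316,183),(145,180)],.043,"railnear")
b=q(c,4.5,280,80,[(142,466),(300,466),(300,515),(142,513)],.043,"railfar")
print((a+b)/2, b-a, np.degrees(np.arctan2(*(b-a)[::-1])))
c=L(2);q(c,3,270,10,[(116,126),(230,126),(220,498),(115,498)],.032,"foam")
q(c,3,270,10,[(42,40),(307,42),(281,567),(53,565)],.044,"case outer")
c=L(3);q(c,2.3,260,5,[(73,81),(221,88),(196,440),(67,435)],.055,"plate")
q(c,2.3,260,5,[(28,28),(270,38),(222,575),(27,568)],.059,"stage outer")
q(c,2.3,260,5,[(62,37),(237,43),(196,551),(55,551)],.054,"channel")
for n,p in [("mouthL",(62,37)),("mouthR",(237,43))]: print(n,onz(c,p[0]/2.3+260,p[1]/2.3+5,.05))
for n,p in [("stopL",(55,551)),("stopR",(196,551))]: print(n,onz(c,p[0]/2.3+260,p[1]/2.3+5,.059))
E
```

```text
railnear mid [530.  370.6] len 11.9 wid 39.0 yaw 23.77
railfar mid [602.8 400.8] len 12.1 wid 38.5 yaw 24.21
[566.39381493 385.68752671] [72.79145257 30.26913465] 22.579184477243643
foam mid [540.8 187.8] len 127.3 wid 38.8 yaw -14.45
case outer mid [540.9 187.7] len 173.1 wid 84.1 yaw -14.41
plate mid [573.5 -36.1] len 148.2 wid 59.8 yaw -0.44
stage outer mid [598.1 -36.6] len 232.5 wid 94.8 yaw -0.55
channel mid [594.4 -36.5] len 222.6 wid 69.3 yaw -0.63
mouthL [ 0.48271438 -0.07020002  0.05      ]
mouthR [4.82241226e-01 3.40702956e-04 5.00000000e-02]
stopL [ 0.70498842 -0.07131942  0.059     ]
stopR [ 0.70248089 -0.0033993   0.059     ]
```

```bash
python3 -c "
from h import *
plan([.675,-.0373,.085],-.5,n=5)"
```

```text
rows 5 dist 0.1711 t 2.95
[-0.1,0.89,3.3,0.0,0.0,0.009,-0.09,0.89,3.3,0.0,0.0,0.009,-0.08,0.89,3.3,0.0,0.0,0.009,-0.07,0.89,3.3,0.0,0.0,0.009,-0.06,0.89,3.3,0.0,0.0,0.009]
```

>>> {"method": "arm_command", "body": {
  "moves": [-0.1,0.89,3.3,0,0,0.009,-0.09,0.89,3.3,0,0,0.009,-0.08,0.89,3.3,0,0,0.009,-0.07,0.89,3.3,0,0,0.009,-0.06,0.89,3.3,0,0,0.009,0,0,0,0,0,0,0,0,0,0,0,0,0,0,0,0,0,0],
  "claw": 1,
  "newtons": 30
}}

```text
clock: 3.75
eef_pos: [0.6761, -0.0382, 0.0877]
tool_rot: [[0.008, 1.0, 0.003], [1.0, -0.008, -0.0], [-0.0, 0.003, -1.0]]
ft_force: [-0.0, -0.2, -0.0]
grip_width: -0.0002
```

```bash
python3 - <<'E'
from h import *
s=manip.read_state();print(s["eef_pos"],s["tool_rot"].round(4),s["grip_width"],s["ft_force"])
w=cap("wrist"); cv2.imwrite("pics/w4.png",w["img"])
E
```

```text
[ 0.67606126 -0.0381572   0.08768697] [[ 8.1e-03  1.0e+00  2.8e-03]
 [ 1.0e+00 -8.1e-03 -3.0e-04]
 [-3.0e-04  2.9e-03 -1.0e+00]] -0.00020965749254874328 [-0.02637085 -0.18563577 -0.02171845]
```

View pics/w4.png

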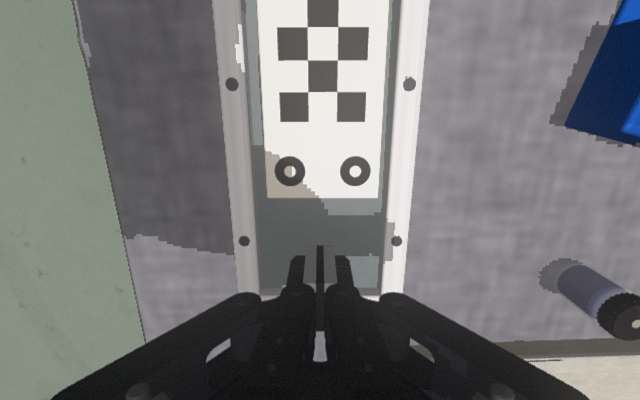

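>>> {"method": "arm_command", "body": {
  "moves": [0,0,0.7,0,0,0,0,0,0.7,0,0,0,0,0,0.4,0,0,0,0,0,0.2,0,0,0,0,0,0,0,0,0]
}}

```text
clock: 4.3
eef_pos: [0.6747, -0.0393, 0.0646]
tool_rot: [[0.01, 1.0, -0.001], [1.0, -0.01, 0.0], [0.0, -0.001, -1.0]]
ft_force: [0.1, -0.8, -0.5]
grip_width: -0.0001
```

>>> {"method": "arm_command", "body": {
  "moves": [0.2,-0.8,0,0,0,0,0,-0.6,0,0,0,0,0,-0.6,0,0,0,0,0,-0.8,0,0,0,0,0,-0.8,0,0,0,0,0,-0.8,0,0,0,0,0,-0.8,0,0,0,0,0,-0.8,0,0,0,0,0,-0.6,0,0,0,0,0,-0.5,0,0,0,0]
}}

```text
clock: 5.3
eef_pos: [0.6038, -0.0366, 0.0655]
tool_rot: [[0.01, 1.0, 0.0], [1.0, -0.01, 0.0], [0.0, 0.0, -1.0]]
ft_force: [2.4, -0.3, 0.2]
grip_width: -0.0
```

>>> {"method": "arm_command", "body": {
  "moves": [0,-0.4,0,0,0,0,0,0,0,0,0,0]
}}

```text
clock: 5.5
eef_pos: [0.5996, -0.0365, 0.0653]
tool_rot: [[0.01, 1.0, -0.0], [1.0, -0.01, 0.0], [0.0, -0.0, -1.0]]
ft_force: [0.1, -0.3, -0.3]
grip_width: -0.0003
```

```bash
python3 - <<'E'
from h import *
s=manip.read_state();print(s["eef_pos"],s["ft_force"])
w=cap("wrist"); cv2.imwrite("pics/w5.png",w["img"])
E
```

```text
[ 0.59958086 -0.03648773  0.06530743] [ 0.11530184 -0.26386212 -0.27741742]
```

View pics/w5.png

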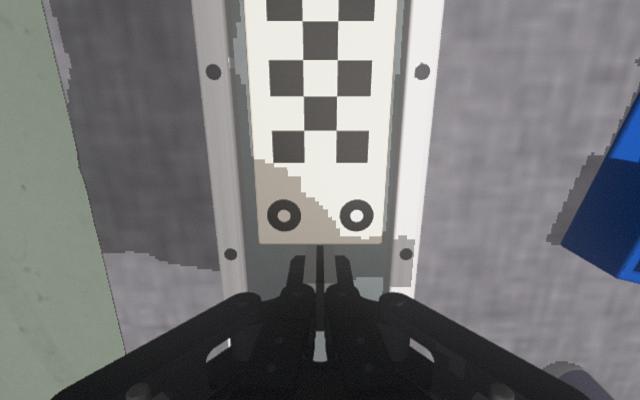

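>>> {"method": "arm_command", "body": {
  "moves": [0,-0.4,0,0,0,0,0,-0.3,0,0,0,0,0,0,0,0,0,0]
}}

```text
clock: 5.85
eef_pos: [0.5927, -0.0364, 0.0652]
tool_rot: [[0.01, 1.0, -0.001], [1.0, -0.01, 0.0], [0.0, -0.001, -1.0]]
ft_force: [0.3, -0.3, 0.2]
grip_width: -0.0001
```

```bash
python3 - <<'E'
from h import *
w=cap("wrist"); cv2.imwrite("pics/w6.png",w["img"])
for u in (258,320,384): print([onz(w,u,v,.055).round(4) for v in (243,)])
s=manip.read_state();print(s["eef_pos"],s["ft_force"])
c=cap("top");crop(c,360,450,120,250,"pics/top6.png",4.5)
E
```

```text
[array([ 0.5798, -0.0655,  0.055 ])]
[array([ 0.58  , -0.0358,  0.055 ])]
[array([ 0.5803, -0.0051,  0.055 ])]
[ 0.59273673 -0.03638179  0.06514919] [0.94408345 0.44881643 0.24730557]
```

View pics/top6.png

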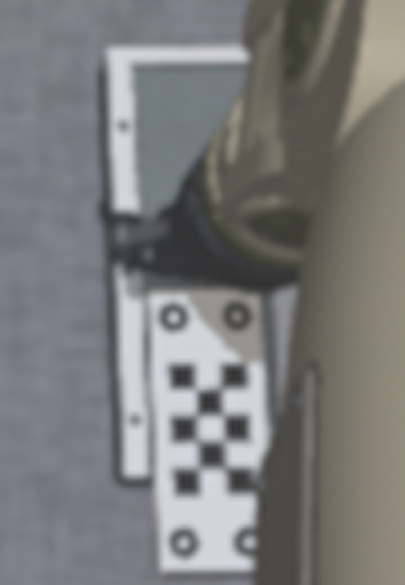

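>>> {"method": "arm_command", "body": {
  "moves": [0,0.3,-2,0,0,0,0,0,-4,0,0,0,0,-4,0,0,0,0,0,-4,0,0,0,0,0,-4,0,0,0,0,0,-1.8,0,0,0,0,0,0,0,0,0,0,0,0,0,0,0,0],
  "claw": -1
}}

```text
clock: 6.75
eef_pos: [0.4589, -0.0353, 0.1257]
tool_rot: [[0.01, 1.0, 0.002], [1.0, -0.01, -0.0], [-0.0, 0.002, -1.0]]
ft_force: [0.4, -0.7, 0.6]
grip_width: 0.0853
```

```bash
python3 - <<'E'
from h import *
w=cap("wrist"); cv2.imwrite("pics/w7.png",w["img"])
s=manip.read_state();print(s["eef_pos"],s["grip_width"])
plan([.457,-.0363,.0425],-.5)
E
```

```text
[ 0.45955089 -0.03542769  0.12573021] 0.08544127756328236
rows 2 dist 0.0833 t 6.8
[-0.04,-0.14,4.16,0.001,0.0,-0.001,-0.04,-0.13,4.16,0.001,0.0,-0.001]
```

View pics/w7.png

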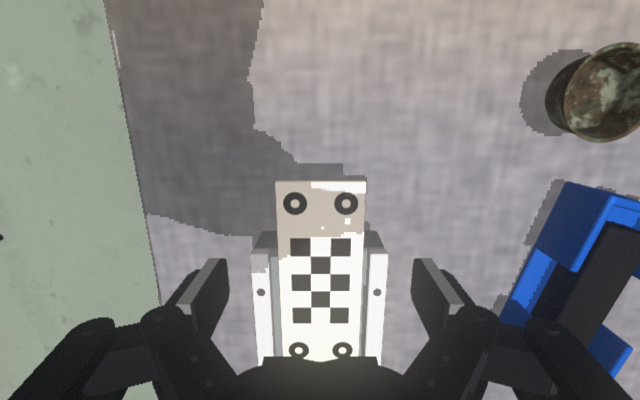

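>>> {"method": "arm_command", "body": {
  "moves": [-0.05,-0.1,3,0,0,0,0,-0.1,3,0,0,0,0,0,1.5,0,0,0,0,0,0.8,0,0,0,0,0,0,0,0,0]
}}

```text
clock: 7.3
eef_pos: [0.4564, -0.0355, 0.0413]
tool_rot: [[0.01, 1.0, -0.002], [1.0, -0.01, 0.001], [0.001, -0.002, -1.0]]
ft_force: [-0.5, -0.1, 0.2]
grip_width: 0.0852
```

```bash
python3 - <<'E'
from h import *
w=cap("wrist"); cv2.imwrite("pics/w8.png",w["img"])
s=manip.read_state();print(s["eef_pos"],s["ft_force"])
for n,p in [("nearL",(241,142)),("x",(0,0))]: pass
E
```

```text
[ 0.45691854 -0.03565706  0.04214278] [ 0.55503251  0.87249876 -0.05738887]
```

View pics/w8.png

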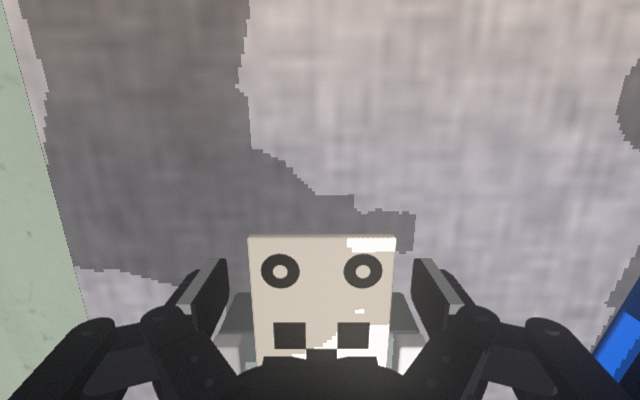

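>>> {"method": "arm_command", "body": {
  "moves": [0,0,0,0,0,0,0,0,0,0,0,0,0,0,0,0,0,0,0,0,0,0,0,0,0,0,0,0,0,0],
  "claw": 1,
  "newtons": 80
}}

```text
clock: 7.85
eef_pos: [0.4573, -0.0358, 0.0435]
tool_rot: [[0.01, 1.0, 0.003], [1.0, -0.01, -0.0], [-0.0, 0.003, -1.0]]
ft_force: [-0.1, 0.1, 5.8]
grip_width: 0.0579
```

```bash
python3 - <<'E'
from h import *
w=cap("wrist"); cv2.imwrite("pics/w9.png",w["img"])
s=manip.read_state();print(s["eef_pos"],s["ft_force"],s["grip_width"])
E
```

```text
[ 0.45729317 -0.03577911  0.04348836] [-0.76675276  0.16306713  6.10720872] 0.05788520638165243
```

View pics/w9.png

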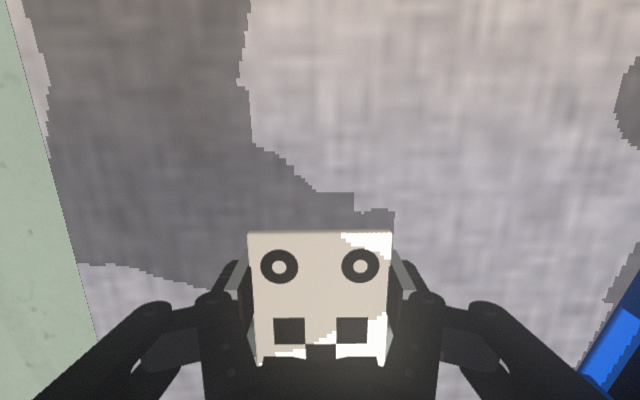

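>>> {"method": "arm_command", "body": {
  "moves": [0,0,-0.3,0,0,0,0,0,-0.5,0,0,0,0,0,-1,0,0,0,0,0,-1,0,0,0,0,0,0,0,0,0]
}}

```text
clock: 8.4
eef_pos: [0.4575, -0.0359, 0.0721]
tool_rot: [[0.01, 1.0, 0.003], [1.0, -0.01, -0.001], [-0.001, 0.003, -1.0]]
ft_force: [0.8, 0.5, -1.2]
grip_width: 0.058
```

```bash
python3 - <<'E'
from h import *
w=cap("wrist"); cv2.imwrite("pics/w10.png",w["img"])
s=manip.read_state();print(s["eef_pos"],s["ft_force"],s["wrist_torque"],s["grip_width"])
c=cap("scene");crop(c,300,500,180,330,"pics/sc10.png",4)
E
```

```text
[ 0.45707985 -0.03583471  0.07135539] [ 0.38263723  1.12221191 -1.22310579] [ 0.02583278  0.06683898 -0.03517111] 0.0577824413715206
```

View pics/w10.png

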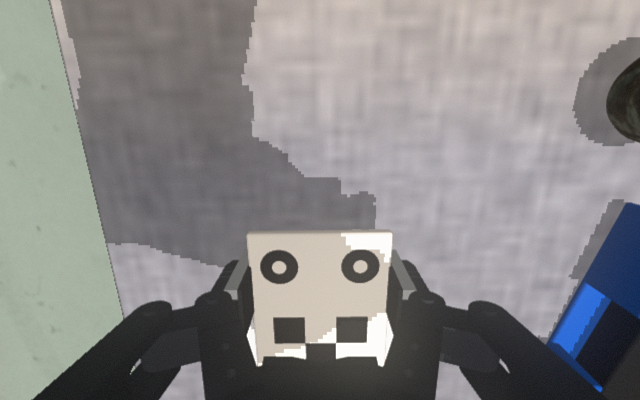

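View pics/sc10.png

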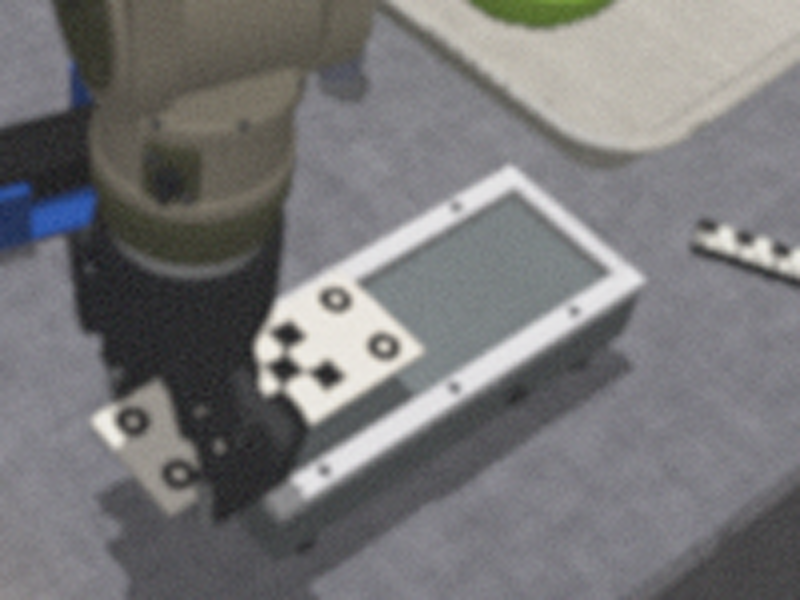

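```bash
python3 - <<'E'
from h import *
import pickle
w=cap("wrist");s=manip.read_state();p=s["eef_pos"];Rt=s["tool_rot"]
for u,v in [(247,232),(392,232),(320,232)]:
    print((Rt.T@(onz(w,u,v,p[2]+.0115)-p)*1000).round(1))
c=pickle.load(open("w1.pkl","rb"))
P=[onz(c,u/4.5+280,v/4.5+80,.008)[:2]*1000 for u,v in [(108,72),(346,78),(325,520),(106,518)]]
P=np.array(P);n=(P[0]+P[1])/2;f=(P[2]+P[3])/2;print("foot",P.mean(0),f-n,np.degrees(np.arctan2(*(f-n)[::-1])))
print([np.degrees(np.arctan2(*(a-b)[::-1])) for a,b in [(P[3],P[0]),(P[2],P[1])]])
E
```

```text
[-28.9 -26.9 -11.5]
[ 29.2 -27.  -11.5]
[  0.4 -26.9 -11.5]
foot [566.43163443 386.04684172] [105.31613131  44.08500357] 22.714033296719915
[np.float64(22.5852400110216), np.float64(22.843793641444645)]
```

>>> {"method": "arm_command", "body": {
  "moves": [0,0,-2,0,0,0,0,0,-3.5,0,0,0,0,0,-3.5,0,0,0,0,0,-2,0,0,0,0,0,0,0,0,0]
}}

```text
clock: 9.05
eef_pos: [0.458, -0.0361, 0.1828]
tool_rot: [[0.01, 1.0, 0.005], [1.0, -0.01, -0.001], [-0.001, 0.005, -1.0]]
ft_force: [0.7, -0.4, -2.1]
grip_width: 0.0579
```

```bash
python3 - <<'E'
from h import *
plan([.5217,.3673,.16],22.7,vmax=3.6)
E
```

```text
rows 12 dist 0.409 t 9.05
[3.37,0.5,0.19,0.0,0.0,-0.034,3.35,0.61,0.19,0.0,0.0,-0.034,3.33,0.72,0.19,0.0,0.0,-0.034,3.3,0.84,0.19,0.0,0.0,-0.034,3.27,0.95,0.19,0.0,0.0,-0.034,3.23,1.06,0.19,0.0,0.0,-0.034,3.2,1.17,0.19,0.0,0.0,-0.034,3.16,1.27,0.19,0.0,0.0,-0.034,3.11,1.38,0.19,0.0,0.0,-0.034,3.06,1.48,0.19,0.0,0.0,-0.034]
[3.01,1.59,0.19,0.0,0.0,-0.034,2.95,1.69,0.19,0.0,0.0,-0.034]
```

>>> {"method": "arm_command", "body": {
  "moves": [3.37,0.5,0.1,0,0,-0.034,3.35,0.61,0.1,0,0,-0.034,3.33,0.72,0.2,0,0,-0.034,3.3,0.84,0.2,0,0,-0.034,3.27,0.95,0.2,0,0,-0.034,3.23,1.06,0.2,0,0,-0.034,3.2,1.17,0.2,0,0,-0.034,3.16,1.27,0.2,0,0,-0.034,3.11,1.38,0.2,0,0,-0.034,3.06,1.48,0.2,0,0,-0.034]
}}

```text
clock: 10.05
eef_pos: [0.5081, 0.3017, 0.1599]
tool_rot: [[-0.326, 0.945, -0.003], [0.945, 0.326, -0.001], [-0.0, -0.003, -1.0]]
ft_force: [0.8, 0.8, -1.2]
grip_width: 0.0576
```

>>> {"method": "arm_command", "body": {
  "moves": [3.01,1.59,0.2,0,0,-0.034,2.95,1.69,0.2,0,0,-0.034,0,0,0,0,0,0,0,0,0,0,0,0]
}}

```text
clock: 10.45
eef_pos: [0.5184, 0.3679, 0.1558]
tool_rot: [[-0.389, 0.921, -0.003], [0.921, 0.389, -0.002], [-0.001, -0.004, -1.0]]
ft_force: [0.2, -0.5, -1.9]
grip_width: 0.0576
```

```bash
python3 - <<'E'
from h import *
w=cap("wrist"); cv2.imwrite("pics/w11.png",w["img"])
s=manip.read_state();print(s["eef_pos"],s["ft_force"])
plan([.5217,.3673,.06],22.7)
c=cap("scene");crop(c,200,400,100,250,"pics/sc11.png",4)
E
```

```text
[0.51853199 0.36721399 0.15633389] [ 0.12554022 -0.27986954 -1.65168777]
rows 3 dist 0.0964 t 10.5
[-0.04,0.11,3.21,-0.001,0.0,0.001,-0.04,0.11,3.21,-0.001,0.0,0.001,-0.04,0.1,3.21,-0.001,0.0,0.001]
```

View pics/w11.png

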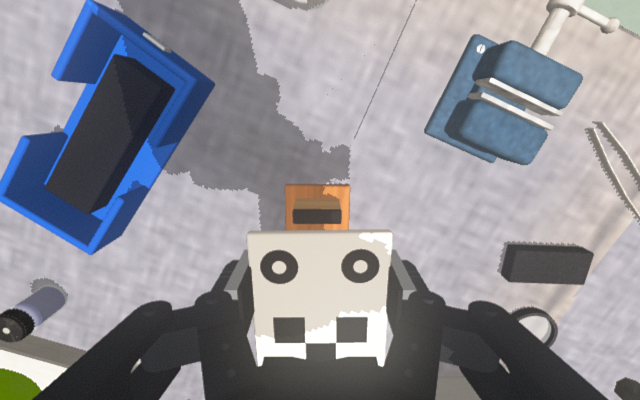

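View pics/sc11.png

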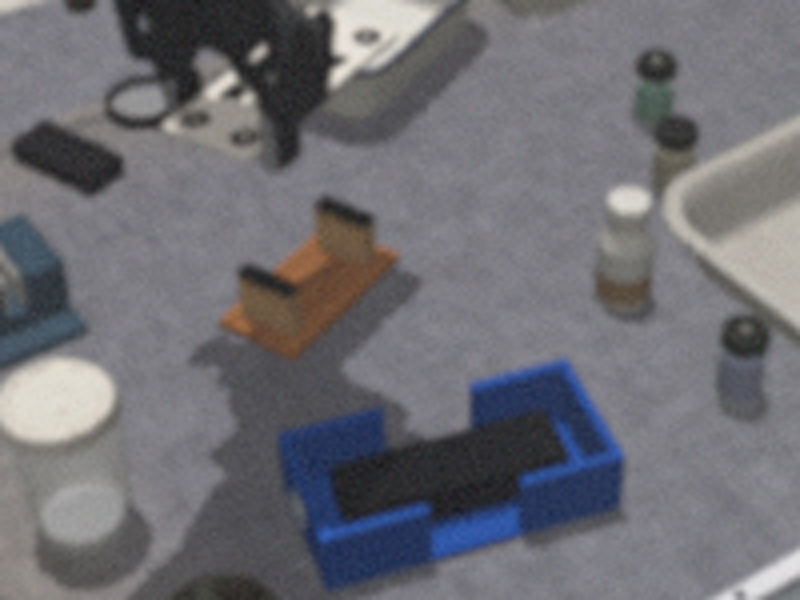

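>>> {"method": "arm_command", "body": {
  "moves": [-0.06,0.16,3.2,0,0,0,-0.06,0.16,3.2,0,0,0,0,0,2.5,0,0,0,0,0,1.5,0,0,0,0,0,0.6,0,0,0,0,0,0,0,0,0]
}}

```text
clock: 11.15
eef_pos: [0.5225, 0.3668, 0.0476]
tool_rot: [[-0.386, 0.922, -0.002], [0.922, 0.386, -0.001], [-0.0, -0.002, -1.0]]
ft_force: [0.8, -0.5, -1.3]
grip_width: 0.0578
```

```bash
python3 - <<'E'
from h import *
w=cap("wrist"); cv2.imwrite("pics/w12.png",w["img"])
s=manip.read_state();print(s["eef_pos"],s["ft_force"])
p=s["eef_pos"];Rt=s["tool_rot"]
y=Rt[:,1];pc=p+y*.0484;print("plate c",pc, "yaw",np.degrees(np.arctan2(y[1],y[0])))
plan([.5217,.3673,.0385],22.7)
E
```

```text
[0.52316527 0.36732897 0.0486515 ] [ 0.14651079  0.15749264 -0.75914423]
plate c [0.56779987 0.3860456  0.04865063] yaw 22.749764388786915
rows 1 dist 0.0103 t 11.2
[0.05,-0.14,1.02,0.0,0.0,0.001]
```

View pics/w12.png

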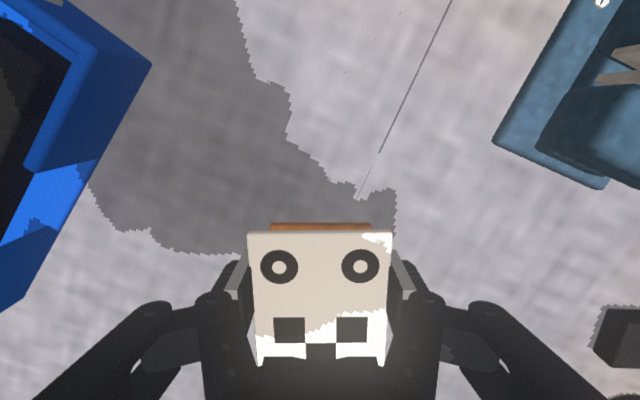

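>>> {"method": "arm_command", "body": {
  "moves": [0,-0.1,0.4,0,0,0,0,0,0.3,0,0,0,0,0,0.2,0,0,0,0,0,0,0,0,0]
}}

```text
clock: 11.6
eef_pos: [0.5219, 0.3677, 0.0393]
tool_rot: [[-0.388, 0.922, -0.0], [0.922, 0.388, 0.0], [0.0, -0.0, -1.0]]
ft_force: [0.7, 0.3, -1.6]
grip_width: 0.0578
```

>>> {"method": "arm_command", "body": {
  "moves": [0,0,0.1,0,0,0,0,0,0.1,0,0,0,0,0,0,0,0,0]
}}

```text
clock: 11.9
eef_pos: [0.522, 0.3678, 0.0372]
tool_rot: [[-0.388, 0.922, -0.0], [0.922, 0.388, 0.0], [0.0, 0.0, -1.0]]
ft_force: [-0.0, -1.0, -1.4]
grip_width: 0.0576
```

>>> {"method": "arm_command", "body": {
  "moves": [0,0,0.1,0,0,0,0,0,0,0,0,0]
}}

```text
clock: 12.1
eef_pos: [0.5221, 0.3678, 0.0371]
tool_rot: [[-0.388, 0.922, 0.001], [0.922, 0.388, 0.0], [0.0, 0.001, -1.0]]
ft_force: [-1.6, -0.8, 4.0]
grip_width: 0.0577
```

>>> {"method": "arm_command", "body": {
  "moves": [0,0,0.06,0,0,0,0,0,0,0,0,0]
}}

```text
clock: 12.3
eef_pos: [0.5221, 0.3678, 0.0371]
tool_rot: [[-0.388, 0.922, 0.001], [0.922, 0.388, 0.0], [0.0, 0.001, -1.0]]
ft_force: [-3.7, -1.0, 8.0]
grip_width: 0.0582
```

>>> {"method": "arm_command", "body": {
  "moves": [0,0,-0.06,0,0,0,0,0,0,0,0,0,0,0,0,0,0,0],
  "claw": -0.8,
  "newtons": 20
}}

```text
clock: 12.6
eef_pos: [0.5222, 0.3677, 0.0362]
tool_rot: [[-0.388, 0.922, 0.0], [0.922, 0.388, 0.0], [0.0, 0.0, -1.0]]
ft_force: [0.4, -0.6, 0.1]
grip_width: 0.0768
```

>>> {"method": "arm_command", "body": {
  "moves": [0,0,0,0,0,0,0,0,0,0,0,0],
  "claw": -1
}}

```text
clock: 12.8
eef_pos: [0.522, 0.3676, 0.0361]
tool_rot: [[-0.388, 0.922, -0.0], [0.922, 0.388, -0.0], [0.0, -0.0, -1.0]]
ft_force: [0.8, -0.6, 0.5]
grip_width: 0.0853
```

```bash
python3 - <<'E'
from h import *
w=cap("wrist"); cv2.imwrite("pics/w13.png",w["img"])
s=manip.read_state();print(s["eef_pos"],s["ft_force"],s["grip_width"])
E
```

```text
[0.5220704  0.36766237 0.03614815] [0.06536546 0.4098605  0.24965247] 0.08546408231804256
```

View pics/w13.png

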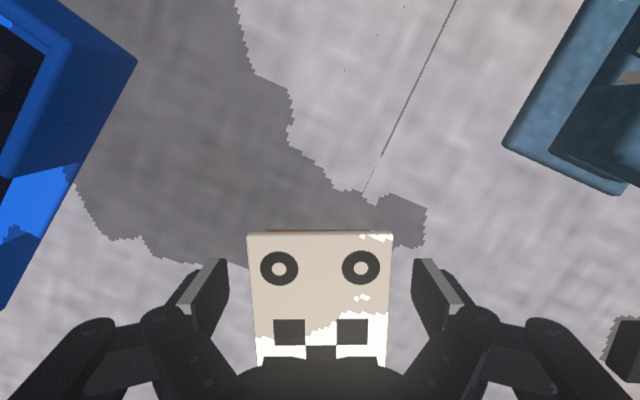

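>>> {"method": "arm_command", "body": {
  "moves": [0,0,-3,0,0,0,0,0,-4,0,0,0,0,2,-4,0,0,0,0,3.5,-3.5,0,0,0,0,2.5,-3.5,0,0,0,0,0,0,0,0,0,0,0,0,0,0,0]
}}

```text
clock: 13.55
eef_pos: [0.5968, 0.399, 0.2169]
tool_rot: [[-0.388, 0.922, 0.002], [0.922, 0.388, 0.001], [0.0, 0.002, -1.0]]
ft_force: [-0.2, 0.1, -0.4]
grip_width: 0.0854
```

```bash
python3 - <<'E'
from h import *
import pickle
s=manip.read_state();print(s["eef_pos"])
w=cap("wrist"); cv2.imwrite("pics/w14.png",w["img"]);pickle.dump(w,open("w14.pkl","wb"))
E
```

```text
[0.5967774  0.39903572 0.21690322]
```

View pics/w14.png

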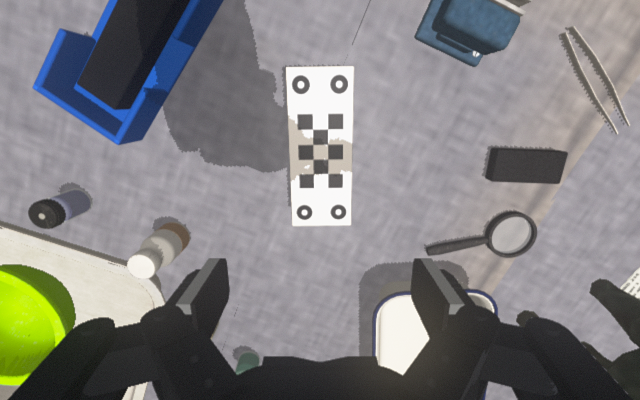

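```bash
python3 - <<'E'
from h import *
import pickle
c=pickle.load(open("w14.pkl","rb"));crop(c,270,370,55,235,"pics/p14.png",3.3)
im=c["img"].astype(int)
m=((im.min(2)>200)).astype(np.uint8);m[:60]=0;m[235:]=0;m[:,:280]=0;m[:,360:]=0
P=np.array([onz(c,u,v,.048)[:2]*1000 for u,v in [(286,66.5),(353,65.5),(351,225.5),(292,226)]]);e=(P[2]+P[3]-P[0]-P[1])/2
print("plate",P.mean(0),np.linalg.norm(e),np.degrees(np.arctan2(e[1],e[0])),"rest 566.4 386.0 22.7")
plan([P.mean(0)[0]/1000,P.mean(0)[1]/1000,.12],np.degrees(np.arctan2(e[1],e[0])))
E
```

```text
plate [566.43604664 387.54757334] 149.26741608782655 23.6375933813338 rest 566.4 386.0 22.7
rows 3 dist 0.1002 t 13.6
[0.04,-1.03,3.18,0.0,0.0,-0.005,0.04,-1.03,3.18,0.0,0.0,-0.005,0.05,-1.03,3.18,0.0,0.0,-0.005]
```

View pics/p14.png

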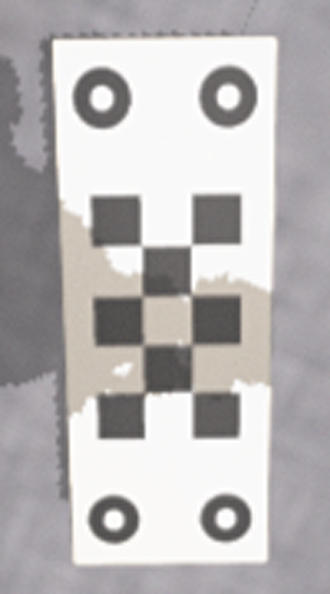

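>>> {"method": "arm_command", "body": {
  "moves": [0.04,-1.03,3.2,0,0,-0.002,0.04,-1.03,3.2,0,0,-0.002,0.04,-1.03,3.2,0,0,-0.002,0,0,2,0,0,0,0,0,0,0,0,0,0,0,0,0,0,0]
}}

```text
clock: 14.2
eef_pos: [0.5655, 0.3872, 0.0994]
tool_rot: [[-0.393, 0.919, -0.003], [0.919, 0.393, -0.001], [-0.0, -0.003, -1.0]]
ft_force: [0.4, -0.2, 0.6]
grip_width: 0.0853
```

```bash
python3 - <<'E'
from h import *
w=cap("wrist"); cv2.imwrite("pics/w15.png",w["img"])
plan([.5664,.3872,.0355],23)
print(manip.read_state()["eef_pos"])
E
```

```text
rows 2 dist 0.0652 t 14.25
[-0.02,-0.02,3.26,0.0,0.0,0.001,-0.02,-0.02,3.26,0.0,0.0,0.001]
[0.5666181  0.38772268 0.10074689]
```

View pics/w15.png

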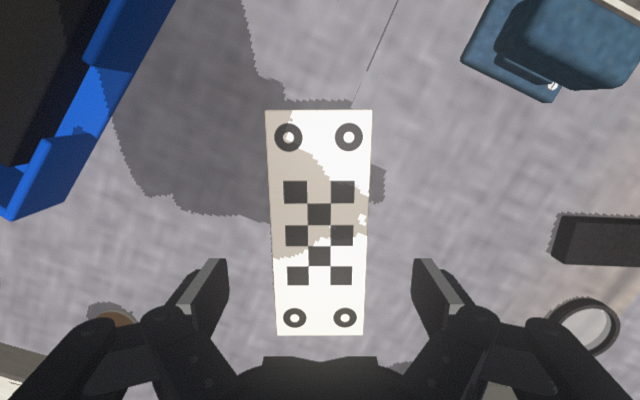

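Centred between the fingers (plate at columns 266–371, mid ≈ 320). Descend and grasp.

>>> {"method": "arm_command", "body": {
  "moves": [0,0,3,0,0,0,0,0,2.2,0,0,0,0,0,0.9,0,0,0,0,0,0.4,0,0,0,0,0,0,0,0,0]
}}

```text
clock: 14.75
eef_pos: [0.5674, 0.388, 0.0361]
tool_rot: [[-0.393, 0.919, 0.001], [0.919, 0.393, 0.001], [0.0, 0.001, -1.0]]
ft_force: [0.8, 0.5, 0.0]
grip_width: 0.0855
```

>>> {"method": "arm_command", "body": {
  "moves": [0,0,0,0,0,0,0,0,0,0,0,0,0,0,0,0,0,0,0,0,0,0,0,0,0,0,0,0,0,0],
  "claw": 1,
  "newtons": 60
}}

```text
clock: 15.25
eef_pos: [0.5678, 0.3883, 0.0373]
tool_rot: [[-0.393, 0.919, 0.003], [0.919, 0.393, 0.001], [0.0, 0.003, -1.0]]
ft_force: [-0.3, -1.1, 5.8]
grip_width: 0.0583
```

```bash
python3 - <<'E'
from h import *
w=cap("wrist"); cv2.imwrite("pics/w16.png",w["img"])
s=manip.read_state();print(s["eef_pos"],s["ft_force"],s["grip_width"],s["tool_rot"].round(3))
E
```

```text
[0.56780246 0.38827855 0.03722749] [-0.64144324  0.7258979   5.93815247] 0.05822658693618317 [[-0.393  0.919  0.003]
 [ 0.919  0.393  0.001]
 [ 0.     0.003 -1.   ]]
```

View pics/w16.png

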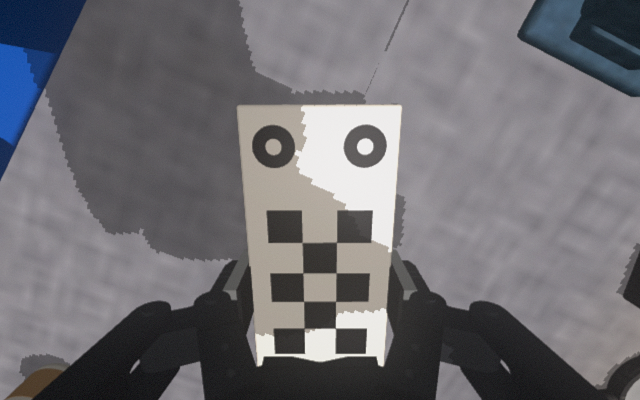

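>>> {"method": "arm_command", "body": {
  "moves": [0,0,-0.4,0,0,0,0,0,-1.5,0,0,0,0,0,-3,0,0,0,0,0,-3,0,0,0,0,0,-1.5,0,0,0,0,0,0,0,0,0,0,0,0,0,0,0]
}}

```text
clock: 16.0
eef_pos: [0.5669, 0.3878, 0.1297]
tool_rot: [[-0.393, 0.919, 0.001], [0.919, 0.393, 0.0], [0.0, 0.001, -1.0]]
ft_force: [0.3, -0.0, -1.6]
grip_width: 0.0585
```

```bash
python3 - <<'E'
from h import *
w=cap("wrist"); cv2.imwrite("pics/w17.png",w["img"])
s=manip.read_state();p=s["eef_pos"];Rt=s["tool_rot"];print(p,s["ft_force"],s["grip_width"])
for u,v in [(237,104),(402,103.5),(320,104)]:
    print((Rt.T@(onz(w,u,v,p[2]+.0108)-p)*1000).round(1))
for dy in (0,): plan([.5408,.1877,.13],-14.4,vmax=3.5)
E
```

```text
[0.56631729 0.38747926 0.12851382] [-1.02762077 -0.74516252 -2.02119199] 0.05865037408908729
[-29.3 -75.4 -10.7]
[ 29.8 -75.6 -10.7]
[  0.5 -75.4 -10.7]
rows 6 dist 0.2014 t 16.05
[-2.89,-1.7,-0.02,0.0,0.0,0.109,-3.06,-1.37,-0.02,0.0,0.0,0.109,-3.19,-1.03,-0.02,0.0,0.0,0.109,-3.29,-0.68,-0.02,0.0,0.0,0.109,-3.34,-0.32,-0.02,0.0,0.0,0.109,-3.36,0.05,-0.02,0.0,0.0,0.109]
```

View pics/w17.png

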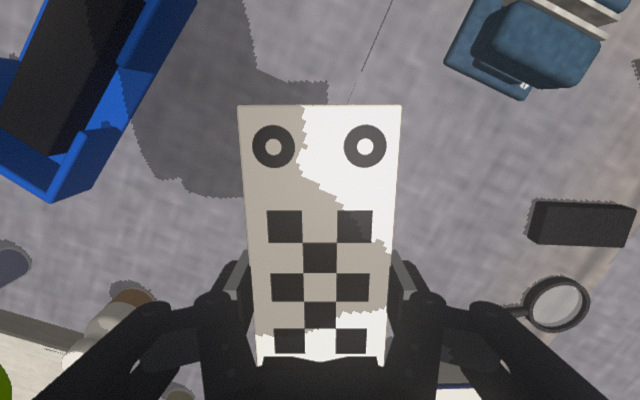

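>>> {"method": "arm_command", "body": {
  "moves": [-2.89,-1.7,0,0,0,0.109,-3.06,-1.37,0,0,0,0.109,-3.19,-1.03,0,0,0,0.109,-3.29,-0.68,0,0,0,0.109,-3.34,-0.32,0,0,0,0.109,-3.36,0.05,0,0,0,0.109,0,0,0,0,0,0,0,0,0,0,0,0]
}}

```text
clock: 16.85
eef_pos: [0.5407, 0.1873, 0.1282]
tool_rot: [[0.248, 0.969, -0.002], [0.969, -0.248, 0.0], [-0.0, -0.002, -1.0]]
ft_force: [-0.3, -0.0, -1.1]
grip_width: 0.0581
```

```bash
python3 - <<'E'
from h import *
w=cap("wrist"); cv2.imwrite("pics/w18.png",w["img"])
s=manip.read_state();print(s["eef_pos"])
plan([.5408,.1877,.065],-14.4)
E
```

```text
[0.54102888 0.18810117 0.12843419]
rows 2 dist 0.0634 t 16.9
[-0.02,0.0,3.17,-0.001,0.0,0.001,-0.02,0.0,3.17,-0.001,0.0,0.001]
```

View pics/w18.png

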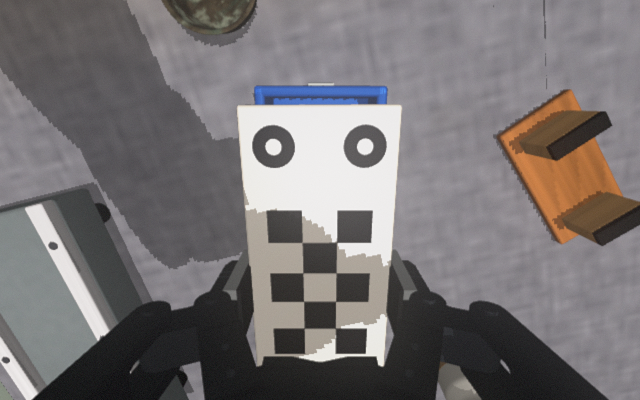

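>>> {"method": "arm_command", "body": {
  "moves": [0,0,3,0,0,0,0,0,2.8,0,0,0,0,0,1.5,0,0,0,0,0,0,0,0,0,0,0,0,0,0,0]
}}

```text
clock: 17.4
eef_pos: [0.5413, 0.189, 0.0561]
tool_rot: [[0.245, 0.969, -0.001], [0.969, -0.245, 0.0], [-0.0, -0.001, -1.0]]
ft_force: [0.7, -0.5, -0.7]
grip_width: 0.0589
```

```bash
python3 - <<'E'
from h import *
w=cap("wrist"); cv2.imwrite("pics/w19.png",w["img"])
s=manip.read_state();p=s["eef_pos"];Rt=s["tool_rot"];print(p,np.degrees(np.arctan2(Rt[1,1],Rt[0,1])))
crop(w,200,440,60,140,"pics/p19.png",3.3)
E
```

```text
[0.54200166 0.18895488 0.05686122] -14.226351571561091
```

View pics/p19.png

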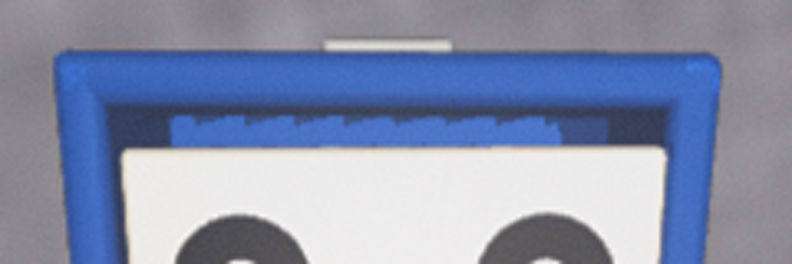

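View pics/w19.png

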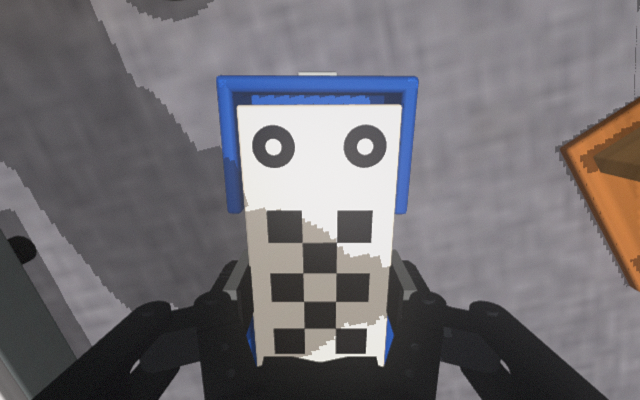

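```bash
python3 - <<'E'
from h import *
w=cap("wrist")
s=manip.read_state();p=s["eef_pos"];Rt=s["tool_rot"];print(p)
def t(u,v,z): return (Rt.T@(onz(w,u,v,z)-p)*1000).round(1)
print("outer",t(217,76,.044),t(418,76,.044),"exp y -88; inner",t(320,91.8,.044),"exp -81")
print("plate",t(237,105,p[2]+.0108),t(402,104.5,p[2]+.0108))
print("side left top/bot",t(217,76,.044),t(230,212,.044),"right",t(418,76,.044),t(406,212,.044))
plan([.5408,.1877,.032],-14.4)
E
```

```text
[0.54235104 0.18883187 0.05729462]
outer [-42.5 -87.7  13.1] [ 41.1 -87.8  13.2] exp y -88; inner [  0.3 -81.5  13.2] exp -81
plate [-29.  -76.2 -10.9] [ 29.3 -76.5 -10.9]
side left top/bot [-42.5 -87.7  13.1] [-42.1 -27.8  13.2] right [ 41.1 -87.8  13.2] [ 41.1 -27.9  13.3]
rows 1 dist 0.0254 t 17.5
[-0.15,-0.13,2.53,0.002,-0.001,0.003]
```

>>> {"method": "arm_command", "body": {
  "moves": [-0.1,0,0.9,0,0,0,0,0,0.9,0,0,0,0,0,0.5,0,0,0,0,0,0.3,0,0,0,0,0,0,0,0,0]
}}

```text
clock: 18.0
eef_pos: [0.5407, 0.1869, 0.0296]
tool_rot: [[0.247, 0.969, -0.001], [0.969, -0.247, -0.0], [-0.0, -0.001, -1.0]]
ft_force: [-0.9, 0.9, -1.2]
grip_width: 0.0584
```

>>> {"method": "arm_command", "body": {
  "moves": [0,0,0.1,0,0,0,0,0,0.1,0,0,0,0,0,0,0,0,0]
}}

```text
clock: 18.3
eef_pos: [0.5413, 0.1871, 0.0284]
tool_rot: [[0.247, 0.969, 0.0], [0.969, -0.247, 0.0], [0.0, 0.0, -1.0]]
ft_force: [-0.5, 0.5, -0.8]
grip_width: 0.0584
```

>>> {"method": "arm_command", "body": {
  "moves": [0,0,0.1,0,0,0,0,0,0.05,0,0,0,0,0,0,0,0,0]
}}

```text
clock: 18.6
eef_pos: [0.5412, 0.1871, 0.0268]
tool_rot: [[0.247, 0.969, -0.0], [0.969, -0.247, 0.0], [0.0, -0.0, -1.0]]
ft_force: [0.3, -0.6, -0.4]
grip_width: 0.0584
```

>>> {"method": "arm_command", "body": {
  "moves": [0,0,0.08,0,0,0,0,0,0,0,0,0]
}}

```text
clock: 18.8
eef_pos: [0.5413, 0.1871, 0.0263]
tool_rot: [[0.247, 0.969, 0.0], [0.969, -0.247, 0.0], [0.0, 0.0, -1.0]]
ft_force: [-0.6, -0.3, 1.7]
grip_width: 0.0581
```

Contact as predicted (z 0.0263). A touch more, then release.

>>> {"method": "arm_command", "body": {
  "moves": [0,0,0.05,0,0,0,0,0,0,0,0,0]
}}

```text
clock: 19.0
eef_pos: [0.5413, 0.1871, 0.0263]
tool_rot: [[0.247, 0.969, 0.001], [0.969, -0.247, 0.0], [0.0, 0.001, -1.0]]
ft_force: [-2.2, -0.2, 5.8]
grip_width: 0.0583
```

>>> {"method": "arm_command", "body": {
  "moves": [0,0,0,0,0,0,0,0,0,0,0,0,0,0,0,0,0,0],
  "claw": -0.8,
  "newtons": 20
}}

```text
clock: 19.3
eef_pos: [0.5413, 0.1871, 0.0254]
tool_rot: [[0.247, 0.969, 0.0], [0.969, -0.247, 0.0], [0.0, -0.0, -1.0]]
ft_force: [-0.8, -0.1, -0.7]
grip_width: 0.0768
```

```bash
python3 - <<'E'
from h import *
w=cap("wrist"); cv2.imwrite("pics/w20.png",w["img"])
s=manip.read_state();print(s["eef_pos"],s["ft_force"],s["grip_width"])
E
```

```text
[0.54125048 0.18707202 0.02537039] [ 0.00767801 -0.02258026  0.35054776] 0.07713406594441977
```

View pics/w20.png

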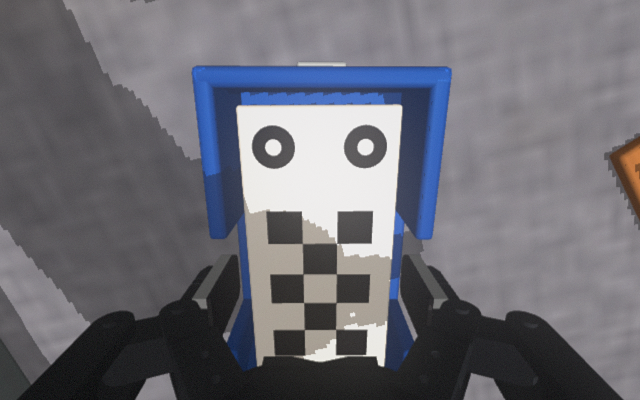

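Released, lying in the pocket. Retreat straight up, then look.

>>> {"method": "arm_command", "body": {
  "moves": [0,0,-1,0,0,0,0,0,-3,0,0,0,0,0,-4,0,0,0,0,0,-4,0,0,0,0,2.5,-4,0,0,0,0,2.5,-4,0,0,0,0,0,0,0,0,0,0,0,0,0,0,0]
}}

```text
clock: 20.15
eef_pos: [0.5907, 0.1746, 0.2271]
tool_rot: [[0.248, 0.969, 0.003], [0.969, -0.248, 0.001], [0.001, 0.003, -1.0]]
ft_force: [-1.1, 0.2, -0.1]
grip_width: 0.0768
```

```bash
python3 - <<'E'
from h import *
s=manip.read_state();print(s["eef_pos"],s["clock"])
w=cap("wrist"); cv2.imwrite("pics/w21.png",w["img"])
c=cap("top");crop(c,200,460,100,300,"pics/top21.png",3)
Rt=w["orientation"]
# level check from depth over plate
rz=w["range_z"];pts=[]
for v in range(0,230,4):
    for u in range(270,380,4):
        if w["img"][v,u].min()>170 and rz[v,u]>0:
            pts.append(w["eye"]+ray(w,u,v)*rz[v,u])
pts=np.array(pts);A=np.c_[pts[:,:2]-pts[:,:2].mean(0),np.ones(len(pts))];print(len(pts),np.linalg.lstsq(A,pts[:,2],rcond=None)[0],pts[:,2].std())
E
```

```text
[0.59071435 0.17458183 0.22708196] 20.15
569 [-0.06809953 -0.19708879  0.0282158 ] 0.015019110029388494
```

View pics/w21.png

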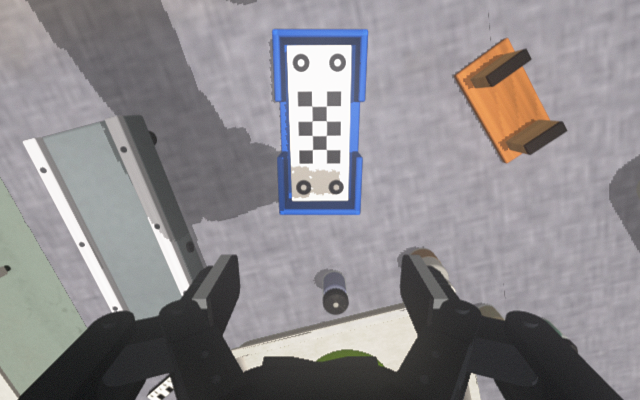

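View pics/top21.png

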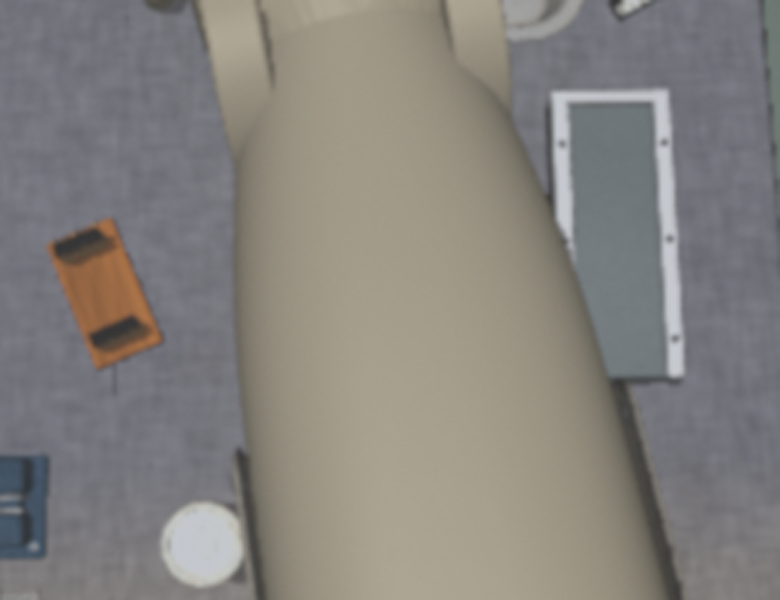

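```bash
python3 - <<'E'
from h import *
w=cap("wrist")
rz=w["range_z"];pts=[]
for v in range(52,192,3):
    for u in range(296,346,3):
        if rz[v,u]>0: pts.append(w["eye"]+ray(w,u,v)*rz[v,u])
pts=np.array(pts)
for _ in range(2):
    A=np.c_[pts[:,:2]-pts[:,:2].mean(0),np.ones(len(pts))];q=np.linalg.lstsq(A,pts[:,2],rcond=None)[0];r=pts[:,2]-A@q;pts=pts[abs(r)<.006]
print(len(pts),q,r.std(),"tilt deg",np.degrees(np.hypot(*q[:2])))
P=np.array([onz(w,u,v,.037)[:2]*1000 for u,v in [(286,44),(353,44),(349,201),(291,200)]]);e=(P[2]+P[3]-P[0]-P[1])/2
print(P.mean(0),np.linalg.norm(e),np.degrees(np.arctan2(e[1],e[0])),"case 540.8 187.7 -14.4")
c=cap("scene");cv2.imwrite("pics/sc21.png",c["img"])
E
```

```text
793 [-0.00029206 -0.00068987  0.03601644] 0.000750904522809323 tilt deg 0.04292277554744138
[536.08986745 188.08371548] 148.6165044016825 -14.040648056796003 case 540.8 187.7 -14.4
```

View pics/sc21.png

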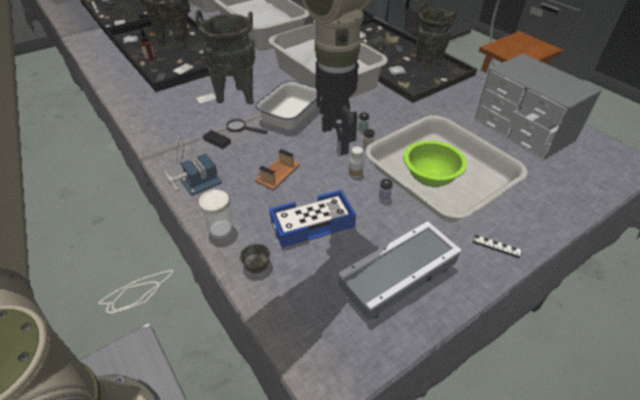

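```bash
python3 -c "
from h import *
s=manip.read_state();print(s['eef_pos'],s['dq'].round(2),s['clock'])
print(ticket.job_done())"
```

```text
[0.58805569 0.17473792 0.22386869] [ 0.    0.11  0.13 -0.01 -0.02  0.04] 20.35
the job is handed in; nothing more can be done
None
```

The plate is in its blue case, lying level on the foam, and the job is handed in at about 20 s of the 64 s allowed.

**What I did**
- **Slide out:** I pushed the plate by its far end with shut fingertips until about 51 mm (a third) overhung the open end.
- **Rest:** I pinched the overhanging end at 80 N, without any droop. I laid it on the rest's rails about 1.5 mm from centre and about 1° off in angle, and let go.
- **Case:** I took it again by the middle at 60 N and lowered it into the case. Contact came at the expected height with a force of about 6 N, and then I released it.

**Last checks**
- **Level:** The depth image shows the plate tilted about 0.04°, with its top about 36 mm above the table, against 37 mm expected.
- **Surroundings:** In the last scene picture the jar, bottle, pigment jar and cup stand where they started. I compared these by eye and did not measure them. The gripper was clear of everything.
- **Disagreement:** That last position measurement put the plate's centre about 5 mm off the case's along its length. In the same picture the plate sits inside the pocket with a similar gap at both ends, and the pose logged at release was within 1 mm of centre. The arm was still settling slightly when I took that measurement, so I put the difference down to that.
- **Discarded check:** My first level check accidentally included parts of the case and table. I repeated it on the plate only, which gave the figures above.

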